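# Bare an electricity meter and set it on the reclined reading ledge

## Task

Take the yellow dust cover off the blue-banded electricity meter in the rack and put the cover, handle up, flat in the grey tray. Stand the meter upright on the green antistatic mat and let go of it; then take hold of it afresh, so that your fingers will be clear of the back plate, and set it gently on the narrow raised ledge of the reading stand, display outwards (away from the tall back plate), centred, square, with its foot flat between the orange lip and the back plate and its back leaning on the plate. Leave everything else as it stands.

Things in the scene. Friction and masses are not known exactly. Their poses are not given: they have to be found in the camera images.
- meter: The meter to move: free-standing electricity meter, a white box 44 deep (x) x 60 wide (y) x 120 high (z); origin at the centre of its underside, z up, x out of its front (display) face. Blue band across the front. It starts upright in one of the three bays of the rack, wearing the yellow cover. About 0.35 kg.
- display (a point): Centre of the meter's display, on its front face, 84 mm above its underside and 22 mm ahead (+x) of its axis.
- cover: Loose yellow dust cover on the meter's top, 54 (x) x 70 (y) outside, skirt 20 deep, roof 3 thick, 2.5 mm of play all round. Black fin handle on the roof: 12 thick (x), 40 long (y), 32 high. Origin at the centre of the skirt's lower edge, z up: roof top at 23, fin top at 55. In place its origin is 100 above the meter's underside. 60 g.
- rack: Fixed rack, 100 (x) x 232 (y); origin at the centre of its underside. Three bays at y = -76, 0, 76, floor 8 thick. Blue walls beside the bays: 4 thick, 80 deep (x), tops 103 above the table. Lips at x = -30 and 30, tops 22 above the table; above them front and back are open. Meters face its +x and stand 16 mm apart, too close for a finger.
- tray: Fixed open grey tray, 120 (x) x 140 (y) x 18 high outside, walls and floor 4 thick; origin at the centre of its underside.
- mat: Fixed green antistatic mat, 160 x 160 x 3 thick, empty; origin at the centre of its underside.
- stand: Fixed reading stand: dark base 130 (x) x 100 (y) x 10 high with a short column carrying the ledge; origin at the centre of the base's underside; its front is +x, z up.
- ledge: Seat of the stand. Origin: centre of its upper face, 80 above the stand's origin. Frame reclined 25 deg: z up along the back plate (leaning to the stand's -x), x outwards and up, y level. Seat 34 wide (y), from back plate face x = -25 to orange lip x = 25 (4 thick, 8 high). Plate 6 thick, 40 wide, 105 high. Sides open. The meter's axes end parallel to these.
- other_meter_a: Bystander: free-standing electricity meter, a white box 44 deep (x) x 60 wide (y) x 120 high (z); origin at the centre of its underside, z up, x out of its front (display) face. Grey band, no cover; in a bay of the rack.
- other_meter_b: Bystander: like the first: free-standing electricity meter, a white box 44 deep (x) x 60 wide (y) x 120 high (z); origin at the centre of its underside, z up, x out of its front (display) face. Grey band, no cover; in a bay of the rack.
- multimeter: Bystander: orange hand multimeter lying flat, 150 (x) x 72 (y) x 36 high; origin at the centre of its underside.
- radio_board: Bystander: green radio board on a white foot, 76 (x) x 66 (y), 21 high, with an upright black antenna 10 thick at x = -26, y = +20, its tip 140 above the table; origin at the centre of its underside.
- screwdriver: Bystander: screwdriver lying flat, 180 long along x, handle to -x, about 30 thick.
- mug: Bystander: blue mug, 76 across, 85 high, handle at +y; origin at the centre of its underside.
- din_module: Bystander: white DIN-rail module, 90 (x) x 105 (y) x 60 high; origin at the centre of its underside.

How it is judged:
By the outcome, as a careful person would: the job done as asked, in the order asked, and still so for the second after the job is handed in, with the robot touching nothing.
It also fails if it takes over 72 s, if anything falls off the work surface, if the arm or the gripper's body presses on something with over 40 N, if the wrist force passes 120 N, or if a joint passes its speed limit or range.

## Robot

A 6-joint arm with a two-finger parallel gripper is mounted at the origin on the work surface. World frame = base frame: x ahead of the robot, y to its left, z up, the work surface at z = 0. Lengths are in m, angles in rad, forces in N, time in s.
With the tool pointing down it reaches from about 0.325 to 1 m from the base axis. Payload 5.1 kg.
Tool frame: the origin (TCP) lies midway between the tips of the shut fingers; the grasp point (between the pads) lies 19 mm behind it; z points along the fingers, y is the direction in which the jaws open and shut (so a half turn about z gives the same grasp; the last joint's range is limited). The gripper opens to 85 mm and grips with 20 to 120 N. Pads are 22 mm wide; open, the fingers measure 114 mm over their backs; the gripper's body (76 mm by 85 mm) begins 54 mm behind the grasp point. The pads swing forward as they close: fully open they stand 13 mm farther back than shut.
Start: joints at [1.086, 0.124, 1.65, -0, 1.367, -0.083], TCP at [0.254, 0.598, 0.2] pointing down, gripper open.
Joint ranges: [-2.61, 2.61], [-1.02, 2.33], [0.03, 2.71], [-1.35, 4.49], [0.32, 2.68], [-2.91, 2.91]. Speed limits (rad/s): [2.57, 2.57, 3.14, 3.14, 3.14, 3.14].

## Interface

Orientations are given as a unit quaternion [w, x, y, z].
In Python, from workcell import goto, move_linear, goto_joints, open_jaws, close, sleep, ik, observe, capture, Unreachable, finish_job gives the robot as it stands. The module is installed in compiled form; this text tells all that it offers. Calls block until the motion is done:
- goto(position, orientation): joint-space move of the TCP to a pose.
- move_linear(position, frame=None, v=0.15, threshold=None): straight line of the TCP; frame=None keeps the orientation; v is the mean speed in m/s. With threshold (N) it stops when the force on the tool has changed by that much, and returns True; else False.
- goto_joints(angles): joint-space move.
- open_jaws() and close(f_grip=None): open the fingers fully, or close them until they stop; f_grip is the grip in N (None keeps the last).
- sleep(seconds).
- ik(position, orientation): joint angles nearest the present ones, or None.
- observe(): the state.
- capture(name): name is "scene" or "side" or "wrist"; returns a dict with "color" (400x640x3 uint8, red, green, blue), "mtx" (3x3 intrinsics, pixels), "k1" (the pictures are not rectified: a ray, as slopes to the right and down, at radius r is drawn at 1 + k1 r^2 times it, then the intrinsics apply), "camera_from_world" (4x4, takes a point from world to camera coordinates). Camera axes: x right, y down, z forward; pixel columns grow to the right and rows downward; lengths in m; the calibration is good to about 2 mm. A picture is of the moment at which its call begins. There is no depth.
A pose or a line that the arm cannot do raises Unreachable and nothing moves.
- finish_job(): hands the job in, once; it reports no verdict.
The state is a dict: "time_s": time; "joint_pos": joint angles; "joint_vel": joint speeds; "tau": joint torques, N m; "eef_pos": TCP position; "orientation": TCP orientation; "contact_force": force on the tool from outside, world axes, zero at the start; "ft_torque": the same for the moment, N m; "finger_gap": opening from 0.0 (shut) to 1.0 (fully open).
Only numpy, scipy, OpenCV 4.12 (cv2) and the standard library are available. Lean on these libraries where they do the work, as an engineer would, in place of code of your own. Each camera call takes 0.05 s, during which the arm holds its last target. There are 200 camera calls.

## Working session

There is one attempt and no reset: what is moved stays moved. The work goes in short steps, each a Python script; the robot and the scene stay as the last script left them, time stands still between calls to the robot, and variables do not carry over. Pictures are saved under pics/ and viewed, about 8 in all and at most 12, crops included, and the job is handed in when it is done.

```bash
mkdir -p pics
python3 - <<'E'
from workcell import *
import cv2,numpy as np,pickle
for n in("scene","side","wrist"):
    c=capture(n); pickle.dump(c,open(n+".pkl","wb")); cv2.imwrite(f"pics/{n}0.png",c["color"][:,:,::-1])
    print(n,c["mtx"].tolist(),c["k1"],np.round(c["camera_from_world"],3).tolist())
print(observe())
E
ls
```

```text
scene [[459.40041381971105, 0.0, 321.57256425533024], [0.0, 459.40041381971105, 202.1217251345193], [0.0, 0.0, 1.0]] -0.008924744135778566 [[-0.675, 0.737, 0.005, 0.352], [0.413, 0.384, -0.826, -0.15], [-0.611, -0.556, -0.563, 1.634], [0.0, 0.0, 0.0, 1.0]]
side [[398.40076215729744, 0.0, 321.5296214283996], [0.0, 398.40076215729744, 193.65190221672552], [0.0, 0.0, 1.0]] -0.08140286421077282 [[0.953, -0.302, 0.019, -0.514], [-0.216, -0.723, -0.656, 0.205], [0.212, 0.621, -0.755, 1.151], [0.0, 0.0, 0.0, 1.0]]
wrist [[284.6174139197037, 0.0, 324.4359350365978], [0.0, 284.6174139197037, 194.837913886188], [0.0, 0.0, 1.0]] 0.0021174697816244543 [[0.392, 0.92, -0.002, -0.649], [0.873, -0.371, 0.317, -0.043], [0.291, -0.126, -0.948, 0.382], [0.0, 0.0, 0.0, 1.0]]
{'time_s': 0.15, 'joint_pos': array([ 1.08639897e+00,  1.24357466e-01,  1.65140298e+00, -6.92931760e-06,
        1.36752179e+00, -8.26099042e-02]), 'joint_vel': array([ 0.00174309, -0.00220179, -0.00417357,  0.00095791, -0.0018326 ,
        0.00099138]), 'tau': array([ 5.11174512e-04, -4.24227369e+01, -3.66014278e+01, -2.40707499e-05,
        4.59819465e-03,  7.56329058e-06]), 'eef_pos': array([0.25396825, 0.59773124, 0.19860883]), 'orientation': array([-2.33048899e-04,  1.99544402e-01,  9.79888421e-01, -8.12018106e-04]), 'contact_force': array([-0.3454578 ,  0.05307655,  0.48027701]), 'ft_torque': array([0.02145266, 0.0145914 , 0.00105942]), 'finger_gap': 0.9974886356525938}
pics
scene.pkl
side.pkl
wrist.pkl
```

View pics/scene0.png

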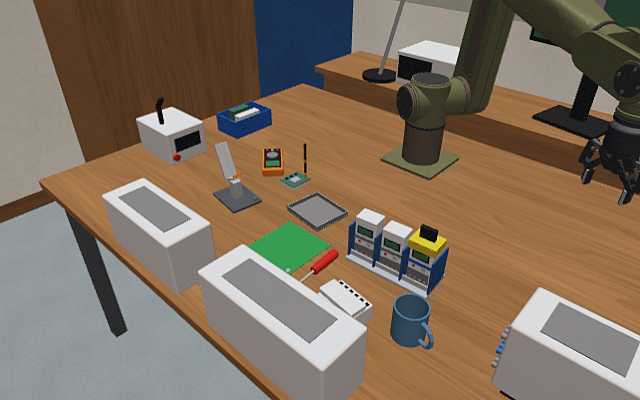

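View pics/side0.png

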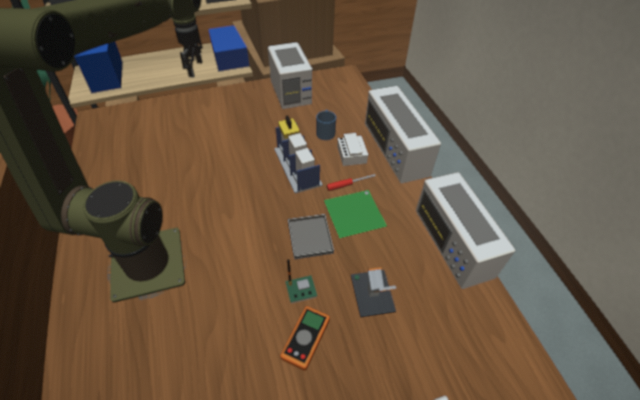

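```bash
cat > h.py <<'E'
import cv2,numpy as np,pickle
from scipy.spatial.transform import Rotation as R
def rays(c,uv):
    M=c["mtx"];uv=np.atleast_2d(np.asarray(uv,float))
    d=np.c_[(uv[:,0]-M[0,2])/M[0,0],(uv[:,1]-M[1,2])/M[1,1]];s=d.copy()
    for _ in range(8): s=d/(1+c["k1"]*(s**2).sum(1,keepdims=True))
    T=c["camera_from_world"];Rm=T[:3,:3]
    return -Rm.T@T[:3,3], np.c_[s,np.ones(len(s))]@Rm
def plane(c,uv,z):
    o,d=rays(c,uv);return o+d*((z-o[2])/d[:,2])[:,None]
def proj(c,P):
    T=c["camera_from_world"];p=np.atleast_2d(P)@T[:3,:3].T+T[:3,3];s=p[:,:2]/p[:,2:]
    s=s*(1+c["k1"]*(s**2).sum(1,keepdims=True));M=c["mtx"]
    return s*[M[0,0],M[1,1]]+[M[0,2],M[1,2]]
def tri(c1,u1,c2,u2):
    o1,d1=rays(c1,u1);o2,d2=rays(c2,u2);d1=d1[0]/np.linalg.norm(d1);d2=d2[0]/np.linalg.norm(d2)
    t=np.linalg.lstsq(np.c_[d1,-d2],o2-o1,rcond=None)[0];a=o1+t[0]*d1;b=o2+t[1]*d2
    return (a+b)/2,np.linalg.norm(a-b)
def hsv(c): return cv2.cvtColor(c["color"],cv2.COLOR_RGB2HSV)
def mask(c,lo,hi,roi):
    m=cv2.inRange(hsv(c),lo,hi);k=np.zeros_like(m);x0,y0,x1,y1=roi;k[y0:y1,x0:x1]=m[y0:y1,x0:x1];return k
def big(m):
    cs=cv2.findContours(m,cv2.RETR_EXTERNAL,cv2.CHAIN_APPROX_NONE)[0];return max(cs,key=cv2.contourArea)[:,0,:]
def rect(c,cnt,z):
    P=plane(c,cnt,z)[:,:2];(x,y),(w,h),a=cv2.minAreaRect((P*1000).astype(np.float32));return np.round([x,y,w,h,a],1)
def quat(x,y=None,z=None):
    """columns tool x,y,z -> wxyz"""
    return R.from_matrix(np.c_[x,y,z]).as_quat()[[3,0,1,2]]
def down(yaw): # tool y (jaw) direction at angle yaw in world, z down
    y=np.array([np.cos(yaw),np.sin(yaw),0]);z=np.array([0,0,-1.]);return quat(np.cross(y,z),y,z)
E
python3 - <<'E'
from h import *
S=pickle.load(open("scene.pkl","rb"));D=pickle.load(open("side.pkl","rb"))
print("mat",rect(S,big(mask(S,(45,100,60),(75,255,255),(230,210,340,290))),.003),rect(D,big(mask(D,(45,100,60),(75,255,255),(315,180,395,245))),.003))
for c,roi in((S,(395,215,455,260)),(D,(270,110,310,145))):
    m=big(mask(c,(20,120,80),(35,255,255),roi)); print("cover",m.mean(0),plane(c,m.mean(0),.125))
# tray corners by hand scene, z .018
print("tray",np.round(plane(S,[[287,208],[318,193],[348,211],[319,228]],.018),3).tolist())
print("standbase",np.round(plane(S,[[213,193],[243,178],[261,198],[234,211]],.01),3).tolist(),np.round(plane(D,[[351,276],[383,270],[395,309],[362,316]],.01),3).tolist())
print("rack",np.round(plane(S,[[348,258],[429,294]],.0),3).tolist(), np.round(plane(D,[[275,150],[299,190],[322,186]],0),3).tolist())
print("multim,ant,screw,din",np.round(plane(S,[[272,161],[305,145],[320,262],[345,298]],.03),3).tolist())
a=S["color"][130:220,200:320,::-1];b=D["color"][255:330,270:410,::-1];e=S["color"][200:300,340:460,::-1]
r=lambda i:cv2.resize(i,(390,390*i.shape[0]//i.shape[1]),interpolation=cv2.INTER_CUBIC)
t=[r(a),r(b),r(e)];o=np.zeros((620,800,3),np.uint8)
o[:t[0].shape[0],:390]=t[0];o[:t[1].shape[0],400:790]=t[1];o[293:293+325,:390]=t[2][:325];cv2.imwrite("pics/crop1.png",o[:600])
E
```

```text
mat [6.503e+02 2.000e-01 1.604e+02 1.564e+02 8.990e+01] [651.    1.8 158.8 158.8   0. ]
cover [426.69902913 243.02912621] [[0.530481   0.33512787 0.125     ]]
cover [288.5        126.51388889] [[0.52325823 0.33494983 0.125     ]]
tray [[0.548, -0.113, 0.018], [0.426, -0.101, 0.018], [0.437, 0.028, 0.018], [0.554, 0.021, 0.018]]
standbase [[0.64, -0.349, 0.01], [0.519, -0.351, 0.01], [0.557, -0.219, 0.01], [0.657, -0.225, 0.01]] [[0.559, -0.217, 0.01], [0.654, -0.226, 0.01], [0.637, -0.347, 0.01], [0.545, -0.338, 0.01]]
rack [[0.58, 0.148, 0.0], [0.548, 0.372, 0.0]] [[0.474, 0.366, 0.0], [0.507, 0.149, 0.0], [0.587, 0.144, 0.0]]
multim,ant,screw,din [[0.4, -0.338, 0.03], [0.239, -0.339, 0.03], [0.666, 0.128, 0.03], [0.717, 0.251, 0.03]]
```

View pics/crop1.png

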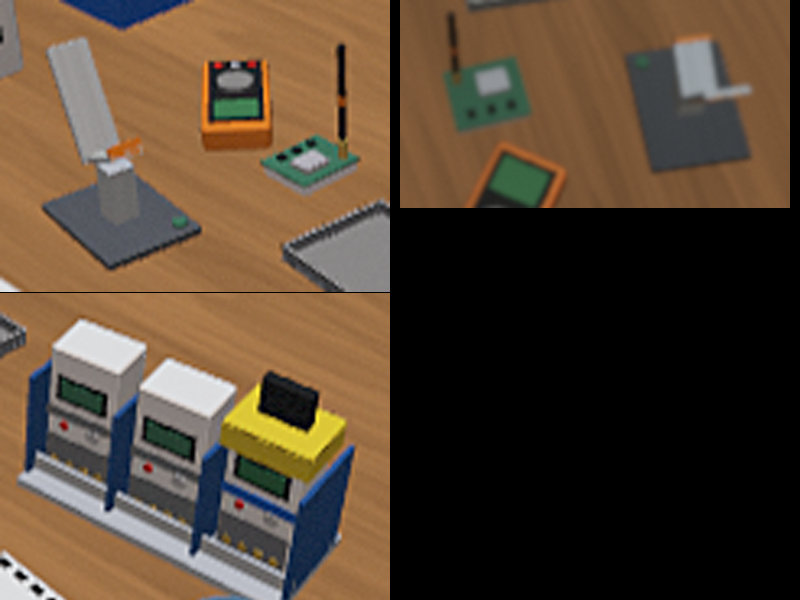

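Run:
```python
from h import *
from workcell import *
p=[.525,.333,.30]
goto(p,down(np.radians(8)))
s=observe();print(s["time_s"],s["joint_pos"],s["eef_pos"])
c=capture("wrist");pickle.dump(c,open("w1.pkl","wb"));cv2.imwrite("pics/w1.png",c["color"][:,:,::-1])
T=c["camera_from_world"];print(-T[:3,:3].T@T[:3,3],T[2,:3])
for z in(.163,):print(proj(c,[.527,.335,z]))
m=mask(c,(20,120,80),(35,255,255),(0,0,640,400));y=big(m);print("roof",rect(c,y,.131))
x0,y0,w,h=cv2.boundingRect(y);print(x0,y0,w,h)
```

```text
1.6083 [4.80348398e-01 1.94045302e-02 1.59472542e+00 4.12032537e-04
 1.52840878e+00 3.39187125e-01] [0.52427916 0.33375995 0.29939527]
[0.51380952 0.41349581 0.47542921] [ 0.04423512 -0.31357396 -0.94853288]
[[326.30004122 174.06741477]]
roof [524.  334.3  54.9  72.8   3.8]
301 138 47 59
```

View pics/w1.png

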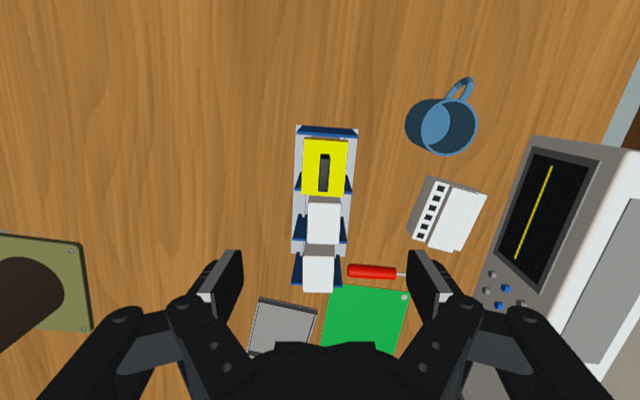

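Run:
```python
from h import *
c=pickle.load(open("w1.pkl","rb"))
f=big(mask(c,(0,0,0),(180,255,75),(310,145,340,195)));print("fin",rect(c,f,.163),rect(c,f,.131),len(f))
y=cv2.convexHull(big(mask(c,(20,120,80),(35,255,255),(290,130,360,200))))[:,0]
P=plane(c,y,.131)*1000;print(np.round(cv2.approxPolyDP(P[:,:2].astype(np.float32),3,True)[:,0]))
w=mask(c,(0,0,200),(180,25,255),(290,195,355,300))
for r in((295,195,350,238),(295,240,345,300)):
    q=big(mask(c,(0,0,200),(180,40,255),r));print("other",rect(c,q,.128))
```

```text
fin [523.8 336.   10.1  42.8   3.7] [524.8 328.1  11.2  47.1   3.7] 115
[[497. 367.]
 [547. 370.]
 [552. 301.]
 [500. 298.]]
other [533.7 262.7  42.8  49.8   5.9]
other [537.6 179.6  42.4  58.8   6.7]
```

Run:
```python
from h import *
from workcell import *
q=down(np.radians(4))
goto([.524,.335,.20],q)
print(move_linear([.524,.335,.138],v=.1,threshold=8))
close(25);s=observe();print(s["finger_gap"],s["contact_force"])
move_linear([.524,.335,.26],v=.12)
s=observe();print(s["finger_gap"],s["contact_force"],s["time_s"])
c=capture("wrist");cv2.imwrite("pics/w2.png",c["color"][:,:,::-1])
q2=down(np.radians(-4))
goto([.491,-.041,.15],q2);move_linear([.491,-.041,.05],v=.15)
print(move_linear([.491,-.041,.028],v=.03,threshold=3))
s=observe();print(s["eef_pos"],s["contact_force"],s["time_s"])
```

```text
False
-0.005212862346066317 [-7.10560098e-01 -6.84384198e-04 -6.19182092e-02]
-0.003254438675240709 [-0.5584281   0.22923259  0.19525773] 4.8417
False
[ 0.49114367 -0.04101708  0.02810852] [-0.19702294 -0.35965919  0.03854547] 8.05
```

View pics/w2.png

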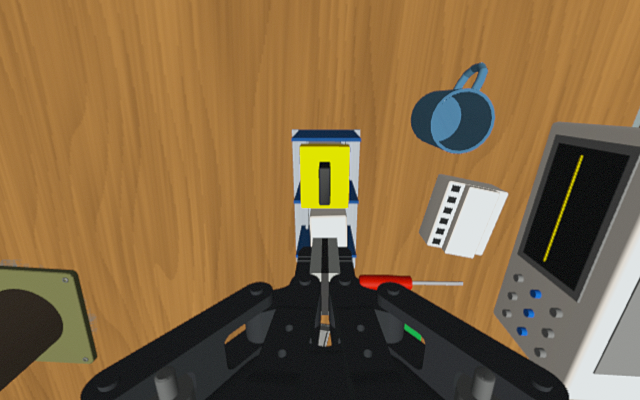

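Run:
```python
from h import *
from workcell import *
c=capture("wrist");s=observe();e=s["eef_pos"];print(e,s["joint_pos"],proj(c,e),proj(c,e+[0,0,.019]))
cv2.imwrite("pics/w3.png",c["color"][:,:,::-1])
cs=capture("scene");cv2.imwrite("pics/s3.png",cv2.resize(cs["color"][150:310,230:490,::-1],None,fx=3,fy=3))
print((proj(cs,e)-[230,150])*3)
```

```text
[ 0.49121037 -0.04104185  0.02821036] [-1.92318757e-01 -4.93355167e-02  2.13662602e+00  9.39978861e-06
  1.05390156e+00 -1.22482300e-01] [[323.13705601 225.5760568 ]] [[323.03771098 238.57517627]]
[[264.09960715 170.03738289]]
```

View pics/s3.png

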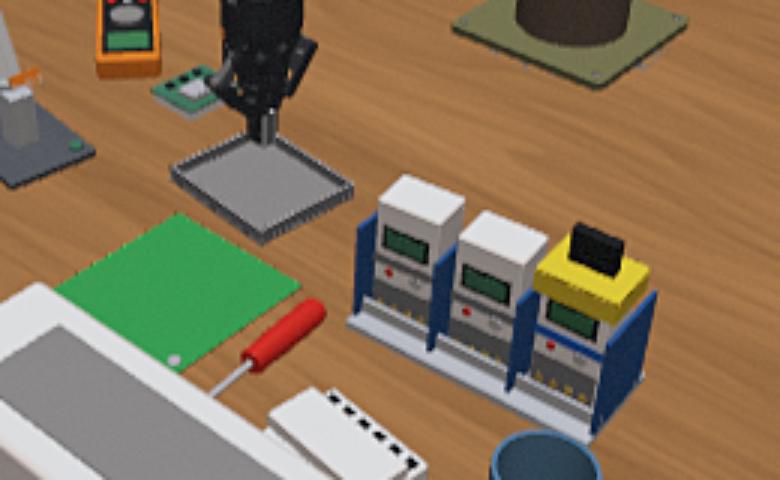

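Run:
```python
from h import *
from workcell import *
print(move_linear([.491,-.041,-.022],v=.025,threshold=4)); s=observe();print(s["eef_pos"],s["contact_force"],s["time_s"])
c=capture("wrist");d=capture("side");s2=capture("scene")
for n,k in(("t_w",c),("t_d",d),("t_s",s2)):pickle.dump(k,open(n+".pkl","wb"))
e=s["eef_pos"];print(proj(c,e),proj(d,e),proj(s2,e))
f=lambda k,x,y,w,h,g:cv2.resize(k["color"][y:y+h,x:x+w,::-1],(390,390),interpolation=cv2.INTER_CUBIC)
o=np.hstack([f(c,255,190,130,130,3),f(s2,290,170,65,65,6)]);cv2.imwrite("pics/t.png",o)
move_linear([.491,-.041,.10],v=.2);open_jaws()
```

```text
False
[ 0.49110491 -0.04101749 -0.02188325] [-0.46688964  0.13581077  0.65965064] 10.3
[[323.00176442 225.47811736]] [[310.6172168  239.18907329]] [[318.05192845 220.46719187]]
```

View pics/t.png

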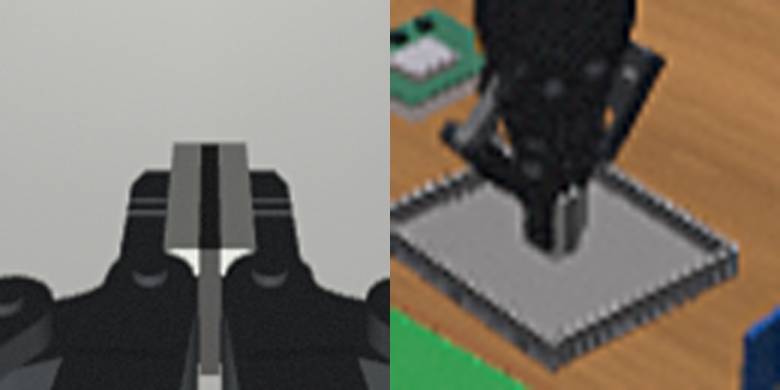

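Run:
```python
from h import *
c,d,s=[pickle.load(open(n+".pkl","rb")) for n in("t_w","t_d","t_s")]
e=np.array([.491,-.041,-.0219])
for k in(15,20,25,30,35):
    p=e+[0,0,k/1000]; print(k,proj(c,p),proj(c,p+[0,.011,0]),proj(s,p),proj(s,p+[.0,.011,0]),proj(d,p))
x=cv2.resize(d["color"][190:260,275:345,::-1],(560,560),interpolation=cv2.INTER_CUBIC);cv2.imwrite("pics/td.png",x)
T=c["camera_from_world"];print(-T[:3,:3].T@T[:3,3]-e)
w=pickle.load(open("w1.pkl","rb"));T=w["camera_from_world"];print(-T[:3,:3].T@T[:3,3]-[0.52427916,0.33375995,0.29939527])
```

```text
15 [[322.74736111 235.48080926]] [[321.45338837 219.34054794]] [[318.0838817  216.38670988]] [[320.81993207 217.88232168]] [[310.57306178 236.44827494]]
20 [[322.71114949 239.18854108]] [[321.38034878 222.67358239]] [[318.08512789 215.01809933]] [[320.82689015 216.51063985]] [[310.56954952 235.52100993]]
25 [[322.67290083 243.104744  ]] [[321.30311552 226.19791702]] [[318.08637982 213.64379202]] [[320.83387743 215.13322186]] [[310.56602525 234.58793292]]
30 [[322.63243817 247.24751913]] [[321.22131658 229.9305155 ]] [[318.08763753 212.26375296]] [[320.8408941  213.75003234]] [[310.56248894 233.64899164]]
35 [[322.58956341 251.6371269 ]] [[321.13453458 233.89040922]] [[318.08890106 210.8779469 ]] [[320.84794034 212.3610356 ]] [[310.5589406  232.70413325]]
[0.00653133 0.0803292  0.17604403]
[-0.01046964  0.07973586  0.17603394]
```

View pics/td.png

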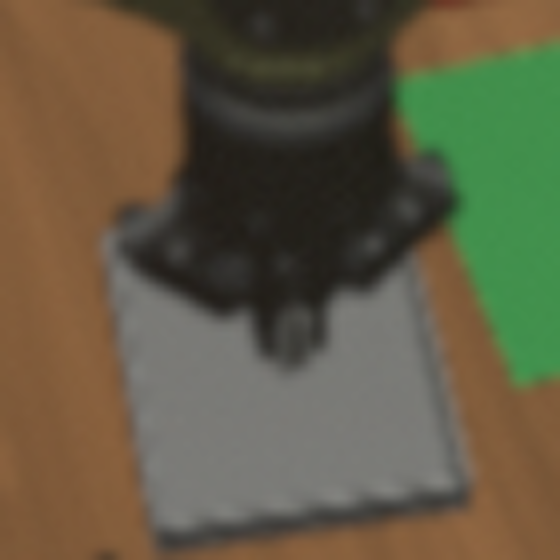

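Run:
```python
from h import *
from workcell import *
q=down(np.radians(4))
goto([.524,.334,.18],q)
print(move_linear([.524,.334,.106],v=.1,threshold=8))
close(25);s=observe();print(s["finger_gap"],s["contact_force"],s["eef_pos"])
move_linear([.524,.334,.22],v=.12)
s=observe();print(s["finger_gap"],s["contact_force"],s["time_s"])
c=capture("wrist");cv2.imwrite("pics/w4.png",c["color"][:,:,::-1])
y=big(mask(c,(20,120,80),(35,255,255),(0,0,640,400)));print(cv2.boundingRect(y),rect(c,y,.131+.114))
```

```text
False
0.13323779112258086 [-0.78246166 -0.5758589   1.24870335] [0.52405437 0.33405249 0.10616697]
0.13028837535737428 [ 0.39324441  0.00982132 -1.1513213 ] 16.075
(276, 178, 98, 99) [523.6 342.9  54.3  62.1   4. ]
```

Run:
```python
from h import *
from workcell import *
q2=down(np.radians(-4))
goto([.491,-.041,.10],q2);move_linear([.491,-.041,.02],v=.15)
print(move_linear([.491,-.041,-.006],v=.03,threshold=3))
s=observe();print(s["eef_pos"],s["contact_force"],s["time_s"])
open_jaws();move_linear([.491,-.041,.12],v=.25)
goto([.60,-.22,.22],down(np.radians(-7)))
c=capture("wrist");pickle.dump(c,open("w5.pkl","wb"));cv2.imwrite("pics/w5.png",c["color"][:,:,::-1])
s=observe();print(s["eef_pos"],s["joint_pos"],s["time_s"])
```

```text
True
[ 0.49088998 -0.04102516  0.00190664] [ 0.77620106 -0.33156892  2.17755778] 18.8917
[ 0.59885424 -0.2184707   0.21778423] [-4.34177519e-01  8.87295150e-02  1.65763733e+00  3.84734997e-04
  1.39901565e+00 -3.13069483e-01] 21.2
```

View pics/w5.png

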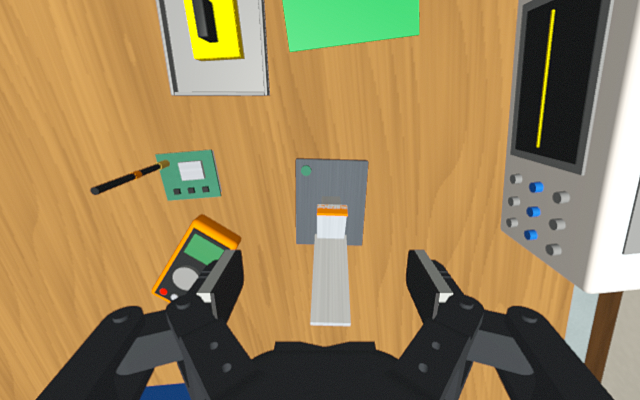

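Run:
```python
from h import *
c=pickle.load(open("w5.pkl","rb"))
h=hsv(c)
for p in((330,180),(330,212),(330,228),(330,280),(280,200),(331,323)): print(p,h[p[1],p[0]])
b=big(mask(c,(90,20,50),(130,120,150),(285,150,380,260)));hu=cv2.convexHull(b)
print(rect(c,b,.01));print(cv2.approxPolyDP(hu,3,True)[:,0].tolist())
P=plane(c,cv2.approxPolyDP(hu,3,True)[:,0],.01);print(np.round(P,4).tolist())
o=big(mask(c,(8,150,120),(22,255,255),(305,195,360,220)));print(cv2.boundingRect(o),cv2.approxPolyDP(o,1.5,True)[:,0].tolist(),rect(c,o,.0987))
w=big(mask(c,(0,0,150),(180,25,255),(300,217,365,330)));print(cv2.boundingRect(w),cv2.approxPolyDP(w,2,True)[:,0].tolist())
```

```text
(330, 180) [101  27 133]
(330, 212) [ 17 255 216]
(330, 228) [103  13 232]
(330, 280) [ 30   8 189]
(280, 200) [ 17 149 198]
(331, 323) [104  14 232]
[ 599.7 -280.1  128.2   97.6   81.4]
[[297, 159], [367, 162], [360, 244], [297, 243]]
[[0.5627, -0.2099, 0.01], [0.6571, -0.2256, 0.01], [0.6372, -0.3495, 0.01], [0.5432, -0.3364, 0.01]]
(317, 208, 31, 8) [[317, 209], [317, 214], [347, 215], [346, 209]] [ 603.4 -256.8    8.4   33.5   83. ]
(310, 217, 41, 109) [[317, 217], [310, 323], [349, 325], [344, 234], [346, 217]]
```

Run:
```python
from h import *
from workcell import *
c=pickle.load(open("w5.pkl","rb"));print(plane(c,[[310,324.5],[349,325.5]],.162))
a=np.radians(81.5);t=np.radians(25);u=np.array([np.cos(a),np.sin(a),0]);Z=np.array([0,0,1.])
lx=np.cos(t)*u+np.sin(t)*Z;lz=-np.sin(t)*u+np.cos(t)*Z;ly=np.cross(lz,lx)
q=quat(lx,-ly,-lz);O=np.array([.600,-.281,.08]);
for h in(.03,.045,.07,.12,.16): print(h,ik(O+h*lz,q))
goto([.524,.320,.20],down(np.radians(5)))
c=capture("wrist");pickle.dump(c,open("w6.pkl","wb"));cv2.imwrite("pics/w6.png",c["color"][:,:,::-1]);print(observe()["time_s"])
px=proj(c,[.524,.334,.128])[0].astype(int);print(px,hsv(c)[px[1],px[0]])
m=mask(c,(0,0,200),(180,40,255),(px[0]-70,px[1]-80,px[0]+70,px[1]+40))
for k in cv2.findContours(m,cv2.RETR_EXTERNAL,cv2.CHAIN_APPROX_NONE)[0]:
    if cv2.contourArea(k)>300: print(cv2.boundingRect(k),rect(c,k[:,0],.128))
```

```text
[[ 0.56880281 -0.35075435  0.162     ]
 [ 0.60778962 -0.3567092   0.162     ]]
0.03 [-0.70469954  0.35721393  1.58393837  0.36987076  1.45051832 -0.64786413]
0.045 [-0.71220198  0.35068307  1.56798473  0.36706544  1.47402351 -0.64630899]
0.07 [-0.72455853  0.34152026  1.53963106  0.36288027  1.51324235 -0.64383523]
0.12 [-0.7487191   0.32967271  1.47624672  0.35628164  1.59184867 -0.63914877]
0.16 [-0.76751914  0.32644857  1.41898286  0.35265137  1.65496441 -0.63541522]
23.2167
[324 176] [ 95   7 226]
(300, 146, 49, 63) [523.4 332.6  42.3  58.3   3.5]
```

Run:
```python
from h import *
from workcell import *
x,y=.5237,.3328
goto([x,y,.15],down(np.radians(4.2)))
print(move_linear([x,y,.047],v=.1,threshold=8))
close(40);s=observe();print(s["finger_gap"],s["contact_force"],s["eef_pos"])
move_linear([x,y,.225],v=.15)
s=observe();print(s["finger_gap"],s["contact_force"],s["time_s"])
goto([.65,.0,.17],down(np.radians(81.5)))
move_linear([.65,.0,.055],v=.15)
print(move_linear([.65,.0,.030],v=.025,threshold=3))
s=observe();print(s["finger_gap"],s["eef_pos"],s["contact_force"],s["time_s"])
```

```text
False
0.5124023556095233 [-1.74075081  0.06128885  3.61735101] [0.52366693 0.33290773 0.04761208]
0.5142476360696431 [-0.454517   -0.15054429 -3.84280436] 26.5167
True
0.5130530337655048 [ 6.50117224e-01 -4.25014249e-04  4.24032038e-02] [ 0.41347804 -0.23852515  3.051287  ] 29.7083
```

Run:
```python
from h import *
from workcell import *
open_jaws();move_linear([.65,.0,.17],v=.2)
goto([.65,-.012,.19],down(np.radians(-8.5)))
c=capture("wrist");pickle.dump(c,open("w7.pkl","wb"));cv2.imwrite("pics/w7.png",c["color"][:,:,::-1])
s=observe();print(s["time_s"])
px=proj(c,[.65,0,.123])[0].astype(int);print(px)
m=mask(c,(0,0,195),(180,40,255),(px[0]-80,px[1]-80,px[0]+80,px[1]+60))
for k in cv2.findContours(m,cv2.RETR_EXTERNAL,cv2.CHAIN_APPROX_NONE)[0]:
    if cv2.contourArea(k)>300: print(cv2.boundingRect(k),rect(c,k[:,0],.123),np.round(plane(c,cv2.approxPolyDP(cv2.convexHull(k),3,True)[:,0],.123)[:,:2],4).tolist())
```

```text
32.4333
[321 181]
(289, 160, 68, 48) [650.4  -2.1  43.3  58.9  81. ] [[0.6247, 0.0219], [0.6811, 0.0144], [0.6755, -0.0267], [0.6198, -0.0184]]
```

View pics/w7.png

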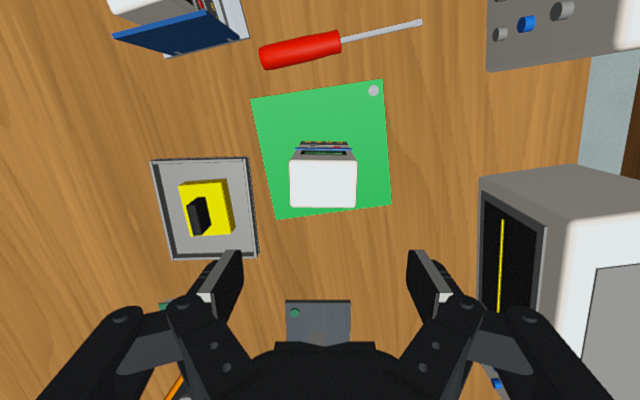

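```bash
cat >> h.py <<'E'
_a=np.radians(81.4);_t=np.radians(25);_u=np.array([np.cos(_a),np.sin(_a),0]);_Z=np.array([0,0,1.])
lx=np.cos(_t)*_u+np.sin(_t)*_Z;lz=-np.sin(_t)*_u+np.cos(_t)*_Z;ly=np.cross(lz,lx)
Q=quat(lx,-ly,-lz);O=np.array([.5995,-.281,.08])
def L(p): d=np.asarray(p)-O;return np.round([d@lx*1e3,d@ly*1e3,d@lz*1e3],1)
E
python3 - <<'E'
from h import *
from workcell import *
x,y=.6503,-.0012
goto([x,y,.15],down(np.radians(-8.6)))
print(move_linear([x,y,.043],v=.1,threshold=8))
close(60);s=observe();print(s["finger_gap"],s["contact_force"],s["eef_pos"])
z0=s["eef_pos"][2]-.003;print("h",z0)
move_linear([x,y,.2],v=.15);s=observe();print(s["finger_gap"],s["contact_force"])
goto(O+(z0+.075)*lz+.035*lx,Q)
move_linear(O+(z0+.05)*lz,v=.1)
sleep(.3);s=observe();print(s["time_s"],L(s["eef_pos"]),s["contact_force"])
for n in("wrist","scene"):
    c=capture(n);pickle.dump(c,open("w8"+n+".pkl","wb"));cv2.imwrite(f"pics/w8{n}.png",c["color"][:,:,::-1])
c=pickle.load(open("w8scene.pkl","rb"));d=capture("side");w=pickle.load(open("w8wrist.pkl","rb"))
f=lambda k,x0,y0,w_,h_:cv2.resize(k["color"][y0:y0+h_,x0:x0+w_,::-1],(390,390),interpolation=cv2.INTER_CUBIC)
cv2.imwrite("pics/v8.png",np.hstack([f(c,190,120,100,100),f(w,220,130,200,200)]))
E
```

```text
False
0.6972335299735586 [-1.75105388 -0.13387318  3.70437739] [ 0.65067632 -0.00118361  0.04405951]
h 0.04105950607544198
0.6954405271867251 [ 0.10252958  0.18892512 -3.43349067]
37.6083 [ 0.2 -0.3 91.7] [ 0.35124725  0.14426388 -2.91248814]
```

View pics/v8.png

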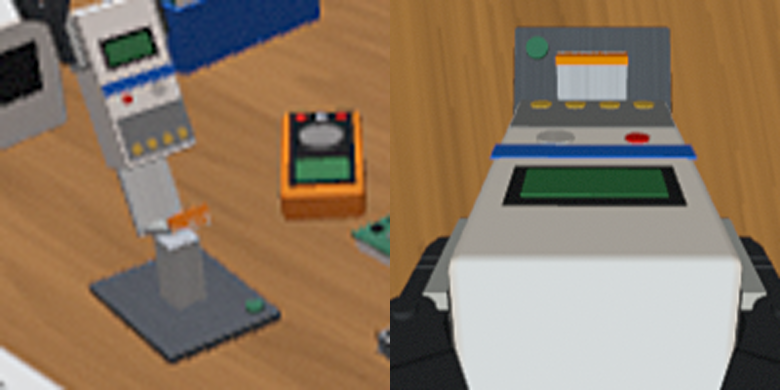

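Run:
```python
from h import *
from workcell import *
h=.0411
print(move_linear(O+(h+.015)*lz,v=.08,threshold=6)); print(L(observe()["eef_pos"]))
print(move_linear(O+(h-.006)*lz,v=.02,threshold=3))
sleep(.2);s=observe();p=s["eef_pos"];print(L(p),s["contact_force"],s["ft_torque"],s["time_s"])
```

```text
False
[ 0.1  0.2 55.4]
True
[-0.1  0.1 40.4] [-0.81271002 -1.42527118  6.05081083] [ 0.03779    -0.10629047 -0.0570479 ] 39.3
```

Run:
```python
from h import *
from workcell import *
z=.0404+.0012
move_linear(O+z*lz,v=.02);sleep(.2);s=observe();print(L(s["eef_pos"]),s["contact_force"]@lx,s["contact_force"]@lz)
print(move_linear(O+z*lz-.008*lx,v=.012,threshold=2.5))
s=observe();b=L(s["eef_pos"]);print(b,s["contact_force"]@lx,s["contact_force"]@lz)
xx=b[0]/1000
print(move_linear(O+xx*lx+(z-.004)*lz,v=.012,threshold=3))
sleep(.2);s=observe();print(L(s["eef_pos"]),s["contact_force"]@lx,s["contact_force"]@lz,s["ft_torque"],s["time_s"])
c=capture("scene");d=capture("wrist")
f=lambda k,x0,y0,w_,h_:cv2.resize(k["color"][y0:y0+h_,x0:x0+w_,::-1],(390,390),interpolation=cv2.INTER_CUBIC)
cv2.imwrite("pics/v9.png",np.hstack([f(c,190,120,100,100),f(d,220,130,200,200)]))
```

```text
[-0.1  0.5 40.7] -1.9198600588533494 -2.7198253695466406
True
[-1.3  0.4 40.5] 1.9709667714683674 4.616915958491898
True
[-1.3  0.3 40.5] 2.122473402003794 5.3319925082431165 [-0.03278192  0.06564302  0.04605918] 40.5667
```

View pics/v9.png

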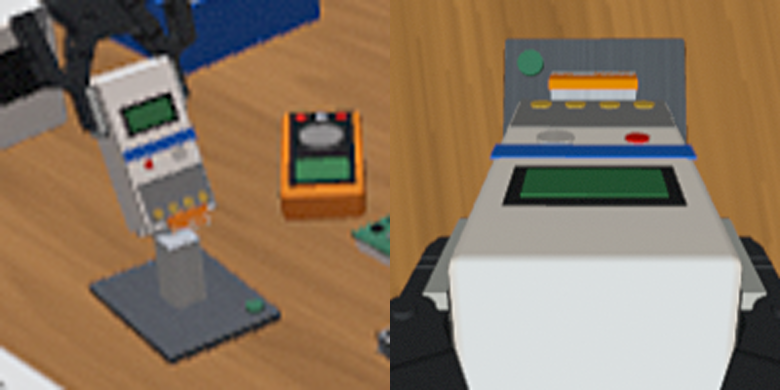

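Run:
```python
from h import *
from workcell import *
z=.0445
move_linear(O-.0013*lx+z*lz,v=.02);sleep(.5)
F=lambda s:np.round([s["contact_force"]@lx,s["contact_force"]@lz],2)
s=observe();print(L(s["eef_pos"]),F(s))
print(move_linear(O+z*lz-.009*lx,v=.012,threshold=4))
sleep(.2);s=observe();b=L(s["eef_pos"]);print(b,F(s))
print(move_linear(O+b[0]/1000*lx+(z-.008)*lz,v=.012,threshold=4))
sleep(.3);s=observe();print(L(s["eef_pos"]),F(s),s["ft_torque"],s["time_s"])
```

```text
[-1.3 -0.  44.5] [ 2.54 -4.78]
True
[-0.9  1.5 41.4] [ 0.31 -1.84]
True
[-0.9  1.6 40.7] [1.21 6.37] [-0.16276533  0.04032343  0.00792683] 42.575
```

Run:
```python
from h import *
from workcell import *
F=lambda s:np.round([s["contact_force"]@lx,s["contact_force"]@ly,s["contact_force"]@lz],2)
def show():
    s=observe();print(L(s["eef_pos"]),F(s),np.round(s["joint_pos"],4),s["finger_gap"],s["time_s"])
    Rm=R.from_quat(s["orientation"][[1,2,3,0]]).as_matrix();print(np.degrees(R.from_matrix(np.c_[lx,-ly,-lz].T@Rm).as_rotvec()).round(2))
show()
move_linear(O-.0003*lx+.044*lz,Q,v=.02);sleep(.4);show()
move_linear(O-.0013*lx+.044*lz,Q,v=.01);sleep(.4);show()
```

```text
[-0.9  1.6 40.7] [1.21 0.01 6.37] [-0.7124  0.3601  1.5655  0.366   1.4829 -0.6444] 0.6937325537749279 42.575
[0.78 0.47 0.17]
[-0.3  0.  43.9] [-0.87 -0.23 -2.26] [-0.7126  0.3503  1.5705  0.3674  1.4717 -0.6459] 0.6932825653982058 43.4
[0.01 0.   0.  ]
[-1.3  0.  44. ] [-1.59  0.94 -3.17] [-0.7137  0.3514  1.5696  0.3672  1.4717 -0.647 ] 0.6998565372904069 44.05
[ 0. -0. -0.]
```

Run:
```python
from h import *
from workcell import *
F=lambda s:np.round([s["contact_force"]@lx,s["contact_force"]@ly,s["contact_force"]@lz],2)
x=-.0013
f0=F(observe())[0]
for i in range(8):
    x-=.0006; move_linear(O+x*lx+.044*lz,Q,v=.01);sleep(.15)
    s=observe();print(L(s["eef_pos"]),F(s),s["time_s"])
    if F(s)[0]-f0>4: break
```

```text
[-1.4  0.  44. ] [ 1.96  2.01 -2.62] 44.45
[-1.4  0.  44.1] [ 4.79  2.41 -2.95] 44.85
```

Run:
```python
from h import *
from workcell import *
F=lambda s:np.round([s["contact_force"]@lx,s["contact_force"]@ly,s["contact_force"]@lz],2)
z=.044
for i in range(9):
    z-=.0015 if z>.0416 else .0005; move_linear(O-.0018*lx+z*lz,Q,v=.015);sleep(.15)
    s=observe();print(L(s["eef_pos"]),F(s),np.round(s["ft_torque"],2),s["time_s"])
    if F(s)[2]>0.5: break
```

```text
[-1.4 -0.4 42.7] [ 3.2   0.5  -1.69] [ 0.31 -0.24  0.04] 45.2583
[-1.4 -0.4 41.3] [ 5.66 -0.27  0.52] [ 0.48 -0.39  0.07] 45.6583
```

Run:
```python
from h import *
from workcell import *
F=lambda s:np.round([s["contact_force"]@lx,s["contact_force"]@ly,s["contact_force"]@lz],2)
for z in(.0408,.0404,.0400):
    move_linear(O-.0016*lx+z*lz,Q,v=.015);sleep(.15)
    s=observe();print(L(s["eef_pos"]),F(s),s["time_s"])
    if F(s)[2]>3: break
open_jaws();sleep(.3);s=observe();p=s["eef_pos"];print(L(p),F(s))
move_linear(O-.0016*lx+.16*lz,Q,v=.1)
sleep(.2);print(observe()["time_s"])
k={n:capture(n) for n in("wrist","scene","side")};pickle.dump(k,open("fin.pkl","wb"))
f=lambda k,x0,y0,w_,h_:cv2.resize(k["color"][y0:y0+h_,x0:x0+w_,::-1],(390,390),interpolation=cv2.INTER_CUBIC)
cv2.imwrite("pics/v10.png",np.hstack([f(k["scene"],190,120,100,100),f(k["wrist"],190,80,260,260)]))
```

```text
[-1.5 -0.3 41.1] [ 5.46 -1.89  1.14] 46.0583
[-1.5 -0.  40.4] [ 5.28 -1.98  0.35] 46.4583
[-1.5 -0.1 40.4] [ 7.41 -0.37  3.37] 46.8583
[-1.7  0.  40. ] [ 0.3  -0.01  0.8 ]
49.0917
```

Run:
```python
from h import *
k=pickle.load(open("fin.pkl","rb"));w,s=k["wrist"],k["scene"]
A=np.c_[lx,ly,lz]
W=lambda p:O+A@(np.array(p)/1000)
# blue band across front
res={}
for n,c in(("wrist",w),("scene",s)):
    P=[proj(c,W(p))[0] for p in((19,0,84),(19,-30,120),(19,30,120),(-25,30,120),(-25,-30,120),(19,30,0),(19,-30,0))]
    print(n,"pred",np.round(P,1).tolist())
    P=np.array(P);x0,y0=np.maximum(P.min(0)-15,0).astype(int);x1,y1=(P.max(0)+15).astype(int)
    roi=(x0,y0,x1,y1)
    d=big(mask(c,(45,60,25),(90,255,140),(int(P[0,0])-25,int(P[0,1])-15,int(P[0,0])+25,int(P[0,1])+15)))
    M=cv2.moments(d);res[n]=(M["m10"]/M["m00"],M["m01"]/M["m00"]);print("disp",res[n],cv2.minAreaRect(d))
    b=big(mask(c,(105,120,60),(125,255,255),roi));print("band",cv2.minAreaRect(b))
p,g=tri(w,res["wrist"],s,res["scene"]);print("display ledge",L(p),g)
# top face: rays onto plane lz=120
m=mask(w,(0,0,195),(180,30,255),(150,0,480,400));o,_=rays(w,[0,0])
cs=[q for q in cv2.findContours(m,cv2.RETR_EXTERNAL,cv2.CHAIN_APPROX_NONE)[0] if cv2.contourArea(q)>500]
for q in cs:
    _,r=rays(w,q[:,0]);t=((W((0,0,120))-o)@lz)/(r@lz);X=(o+r*t[:,None]-O)@A*1000
    print("top",cv2.boundingRect(q),cv2.minAreaRect(X[:,:2].astype(np.float32)))
# front face corners band in scene -> plane x=19
b=cv2.boxPoints(cv2.minAreaRect(big(mask(s,(105,120,60),(125,255,255),(205,120,290,200)))));o,r=rays(s,b)
t=((W((19,0,0))-o)@lx)/(r@lx);print("band",np.round((o+r*t[:,None]-O)@A*1000,1).tolist())
```

```text
wrist pred [[323.4, 170.8], [361.4, 181.6], [285.1, 181.6], [287.4, 232.4], [359.3, 232.4], [298.3, 154.1], [348.9, 154.1]]
disp (323.3090172239108, 169.0212765957447) ((323.0, 169.0), (4.0, 42.0), 90.0)
band ((323.4999694824219, 163.99998474121094), (60.99999237060547, 1.999999761581421), -0.0)
scene pred [[228.8, 149.3], [215.7, 140.3], [234.1, 134.6], [228.0, 135.6], [210.0, 141.2], [246.3, 173.3], [228.6, 179.8]]
disp (228.21944444444443, 148.8) ((228.25, 148.74998474121094), (6.008327484130859, 12.016654968261719), 71.56504821777344)
band ((238.5, 128.5), (19.0, 43.0), 90.0)
display ledge [20.7 -0.9 85.9] 0.0021365187358793622
top (287, 180, 74, 50) ((-0.7750530242919922, -0.07487678527832031), (58.78411102294922, 42.192508697509766), 89.9798812866211)
band [[19.0, -4.2, 172.8], [19.0, 163.0, 128.7], [19.0, 145.1, 76.5], [19.0, -21.2, 124.2]]
```

Run:
```python
from h import *
from workcell import *
c=pickle.load(open("w7.pkl","rb"))
y=big(mask(c,(20,120,120),(35,255,255),(150,150,260,260)));print("cover",rect(c,y,.027))
move_linear(O+.03*lx+.22*lz,Q,v=.15);sleep(.5)
s=capture("scene");k=pickle.load(open("fin.pkl","rb"))["scene"]
d=cv2.absdiff(s["color"],k["color"])[135:200,205:255];print("px changed near meter lower part",int((d[15:].max(2)>60).sum()))
yy=big(mask(s,(20,120,80),(35,255,255),(285,190,350,230)));print("cover scene",rect(s,yy,.027))
print(observe()["time_s"]);finish_job()
```

```text
cover [492.5 -39.7  73.6  55.6  86. ]
px changed near meter lower part 0
cover scene [501.8 -34.6  89.8  72.9  86. ]
50.3917
the job is handed in; nothing more can be done
```

I handed the job in at about 50 s of robot time. The cover is in the grey tray, handle up. The meter was stood on the mat, released, re-gripped by its sides and set on the ledge with its display outwards.

**Last checks**
- **Cover:** its roof measures 74 × 56 mm at the height expected for lying flat, and it sits centred in the tray within about 2 mm. The scene camera gave a larger outline (90 × 73 mm), probably because the skirt sides are visible from there.
- **Meter:** it is centred within about 1 mm and square to within a fraction of a degree. The display lies within 2–3 mm of where it should be. I felt contact with both the back plate and the seat before letting go, and nothing around the meter changed in the scene picture after the hand moved away.

**What went wrong or disagreed**
- **First cover grasp:** it closed on air. The real fingertips turned out to end about 33 mm short of the reported tool point. I corrected for this and the second grasp held.
- **Pushing onto the plate:** two force-stopped pushes ended early, one of them leaving the hand about 0.8° off. I squared the hand up again and finished in small steps.
- **Plate position:** I felt the plate about 1.5 mm nearer the lip than the cameras had suggested.
- **Final view:** my picture allowance ran out, so I checked the released meter only by numbers from the images and did not look at it.

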